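# Tuck the flap of the gingerbread gift tin

### The arm

A 7-joint arm with a two-finger parallel gripper is mounted at the origin on the work surface. World frame = base frame: x ahead of the robot, y to its left, z up, the work surface at z = 0. Lengths are in m, angles in rad, forces in N, time in s.
With the tool pointing down it reaches from about 0.425 to 0.875 m from the base axis. Payload 8.4 kg.
Tool frame: the origin (TCP) lies at the very end of the fingers, on their centre line; the grasp point (between the pads) lies 19 mm behind it (r.tcp_to_grasp is the distance from the TCP to the grasp point, in m); z points along the fingers, y is the line along which they close (so a half turn about z gives the same grasp; the last joint's range is limited). The gripper opens to 85 mm and grips with 20 to 120 N. Pads are 22 mm wide; open, the fingers measure 114 mm over their backs; the gripper's body (76 mm by 85 mm) begins 54 mm behind the grasp point. The pads swing forward as they close: fully open they stand 13 mm farther back than shut.
Start: joints at [1.179, 0.333, 0.04, 1.465, -0.013, 1.343, -0.059], TCP at [0.188, -0.622, 0.231] pointing down, gripper open.
Joint ranges: [-2.58, 2.58], [-0.38, 2.09], [-1.3, 1.39], [0.25, 2.4], [-1.5, 4.64], [0.08, 2.09], [-2.65, 2.65]. Speed limits (rad/s): [2.22, 2.22, 2.79, 2.79, 3.14, 3.14, 3.14].

### API

Orientations are given as a 3x3 rotation matrix whose columns are the frame's x, y, z axes.
In Python, from rig import r, vision gives the robot as it stands.
- The arm moves only by the shell command python3 -m handwheel 'ROWS' [FORCE]. ROWS is JSON, a list that holds one entry, the list of rows, each a list of 7 numbers: the turn, a rotation vector about the tool's x, y, z in rad, then the shift along the tool's x, y, z in mm, then the opening, from 0 (shut) to 1 (fully open). In form: [[[ax, ay, az, x, y, z, claw], ...]]. A call has 1 to 20 rows; each row shifts and turns the commanded pose from where the row before left it, along the tool's axes as they then stand; what a row does not reach is not made up. A row lasts 1/8 s, in which the tool goes at most 62.5 mm and 10.7 degrees, less where a joint would pass 70% of its speed; a pose out of reach is approached as far as the arm can. A call is refused whole if a number of a shift passes 62.5 or a number of a turn 0.188, either way. A call with a gripper value outside its range is refused whole. The fingers move at their own pace and stop on an object; FORCE is the grip in N (left out, the last holds). Time passes only in rows, so rows that do not move let the fingers close. It gives the time, the measured TCP pose, the force, the opening and the grip force at its end, in the units of the state.
- r.get_state(): the state, without advancing time (a new reading comes with each control period).
- vision.camera(name): name is "scene" or "top"; returns a dict with "pixels" (400x640x3 uint8, red, green, blue), "z_map" (400x640 float32, m along the optical axis (not along the pixel's ray), 0 where there is no reading), "vfov" (degrees; the focal length in pixels is half the picture's height over the tangent of half this angle, whatever the lens; pixels are square), "cx", "cy" (the principal point, pixels), "distortion" ([k1, k2, p1, p2, k3] as OpenCV has them; the pictures are not rectified), "camera_from_world" (4x4, takes a point from world to camera coordinates). Camera axes: x right, y down, z forward; pixel columns grow to the right and rows downward; lengths in m; the calibration is good to about 2 mm. A picture is of the moment at which its call begins.
- r.finish_job(): hands the job in; it is judged then, once.
The state is a dict: "time": time; "q": joint angles; "joint_velocities": joint speeds; "joint_efforts": joint torques, N m; "position": TCP position; "ee_rot": TCP orientation; "ft_force": force on the tool from outside, world axes, zero at the start; "torque": the same for the moment, N m; "width": finger opening in m; "finger_force": force on a finger pad.
Only numpy, scipy, OpenCV 4.12 (cv2) and the standard library are available. Lean on these libraries where they do the work, as an engineer would, in place of code of your own. Each camera call takes 0.05 s, during which the arm holds its last target. There are 200 camera calls.

### The job

One of the two gingerbread gift tins is still open, its sprung flap standing up. Using the fingertips only, fold that flap over flat against its spring and, while pressing it down, push it fully home so that its edge is tucked beneath the retaining lip and the flap stays shut when you take your hand away. Do not pinch the flap, lift the tin or shove it along the table, and leave the shut tin and everything else where it is.

Things in the scene. Friction and masses are not known exactly. Their poses are not given: they have to be found in the camera images.
- tin: the open metal gift tin, 170 mm (its x) x 150 mm (its y), loose, about 1.6 kg; origin at the centre of its underside, z up. Flat deck on top, 60 mm up, with a 90 x 100 mm mouth. The flap's hinge line is parallel to the tin's y at x = -50 mm (plus the flap_slide value), z = 65 mm; the flap folds over towards the tin's +x. Hinge brackets, 72 mm high, at y = +-68 mm
- lip_edge (a point): middle of the open edge of the retaining lip, half-way up its 4 mm thickness: x = 38 mm, z = 71 mm in the tin. The lip is a fixed plate over the deck, x = 38 to 66 mm, 126 mm wide, underside 69 mm above the table, open towards the hinge and closed behind; the flap's edge goes beneath it
- flap (a joint): flap angle in rad: 0 = folded over flat, 1.57 = upright, 2.3 = its stop, leaning back away from the lip. A spring (0.05 N m/rad, at rest at 1.9) opens it again if it is let go before it is tucked; to hold it flat by the ridge takes about 2 N. Its hinge stops at 0, so pressing harder does no harm
- flap_slide (a joint): how far the hinge has slid in its slots towards the lip, m: 0 = back, 0.022 = fully home. Starts near 0, slides stiffly (3 N), stays where left. At 0 the flat flap's edge is 6 mm short of the lip; fully home it is 16 mm beneath. If slid forward before it is flat, the flap lands on top of the lip
- flap_edge (a point): middle of the flap's free edge, 82 mm from the hinge line, half-way through its thickness
- flap_ridge (a point): middle of the top of the finger ridge on the flap's outer face (away from the lip; on top when flat). The ridge is parallel to the hinge, 80 mm long, 7 mm wide, 8 mm proud, its middle 59.5 mm from the hinge line: 50 mm of plain face between hinge and ridge is left for a fingertip to press on and push against the ridge
- flap_face: the flap's metal plate with the ridge: from 6 to 82 mm from the hinge line, 110 mm wide, 4 mm thick. Origin on the hinge line at half its width and thickness; its x points to the free edge, z out of the outer face (up when flat)
- flap_lining: paper-coloured lining on the flap's inner face, 2 mm thick, 54 x 98 mm; same origin and axes as flap_face
- shut_tin: a second tin of the same kind and size, already shut with its flap tucked; origin at the centre of its underside. It is to be left alone. Which of the two stands to the left varies
- sprinkles: a lidded jar of sprinkles, 44 mm across, 85 mm tall, standing between the two tins; origin at the centre of its underside; to be left alone
- mug: a blue mug, 80 mm across, 92 mm tall, beyond the tins; origin at the centre of its underside; to be left alone
- bowl: a white bowl, 140 mm across, 85 mm tall, at the left; origin at the centre of its underside; to be left alone
- ginger_man: a gingerbread man lying flat, about 100 x 90 mm, 8 mm thick, nearer the robot than the tins; origin at the centre of its underside; to be left alone
- tree_cookie: a gingerbread tree lying flat, about 110 x 75 mm, 8 mm thick; origin at the centre of its underside; to be left alone
- star_cookie: a six-pointed gingerbread star lying flat, 74 mm across, 8 mm thick; origin at the centre of its underside; to be left alone
- cutter: a round steel cookie cutter, 68 mm across, 25 mm tall; origin at the centre of its underside; to be left alone

How it is judged:
On the way:
1. the flap is folded over flat (value of joint flap below 0.12 rad), for 0.05 s.
At the end, for the whole second after the job is handed in: the flap lies flat (under 0.08 rad) with its edge at least 6 mm beneath the lip (slide past 13 mm of its 22 mm), held there by the lip alone; the tin stands at rest on the table within 60 mm of where it was (value of joint flap below 0.08 rad and value of joint flap_slide above 0.013 m and x of flap_edge in the frame of tin above 0.044 m and z of flap_edge in the frame of tin below 0.069 m and height (world z) of tin below 0.005 m and linear speed of tin below 0.01 m/s and distance of tin from where it was at the start of the episode below 0.06 m); the robot touches nothing.
It fails at once if the open tin was lifted, tipped or shoved more than 60 mm (height (world z) of tin above 0.012 m or angle between tin's own z axis and vertical above 0.12 rad or distance of tin from where it was at the start of the episode above 0.06 m).
It fails at once if the flap was pinched between the fingers (both faces gripped) (contact force between the fingers and flap_face above 2 N and contact force between the fingers and flap_lining above 2 N).
It fails at once if the shut tin was moved more than 20 mm (distance of shut_tin from where it was at the start of the episode above 0.02 m).
It fails at once if a bystander was moved more than 30 mm, or lifted (distance of any of sprinkles, mug, bowl, ginger_man, tree_cookie, star_cookie, cutter from where it was at the start of the episode above 0.03 m).
It also fails if it takes over 38 s, if anything falls off the work surface, if the arm or the gripper's body presses on something with over 40 N, if the wrist force passes 120 N, or if a joint passes its speed limit or range.

## Working session

There is one attempt and no reset: what is moved stays moved. The work goes in short steps, Python scripts to look and compute and a shell command to move; the robot and the scene stay as the last step left them, time stands still between calls to the robot, and variables do not carry over. Pictures are saved under pics/ and viewed, at most 10 in all, crops included, and the job is handed in when it is done.

```bash
mkdir -p pics; cat > h.py <<'E'
import numpy as np, cv2
from rig import r, vision
def cam(n):
    c=vision.camera(n); f=200/np.tan(np.radians(c["vfov"])/2)
    c["K"]=np.array([[f,0,c["cx"]],[0,f,c["cy"]],[0,0,1.]]); c["d"]=np.array(c["distortion"],float); c["T"]=np.array(c["camera_from_world"]); return c
def save(c,name): cv2.imwrite("pics/"+name,c["pixels"][:,:,::-1])
def ray(c,uv):
    p=cv2.undistortPoints(np.array(uv,float).reshape(-1,1,2),c["K"],c["d"]).reshape(-1,2)
    d=np.c_[p,np.ones(len(p))]; R,t=c["T"][:3,:3],c["T"][:3,3]
    return -R.T@t, d@R
def plane(c,uv,z):
    o,d=ray(c,uv); return o+d*((z-o[2])/d[:,2])[:,None]
def depth(c,uv):
    o,d=ray(c,uv); return np.array([o+dd*c["z_map"][int(round(v)),int(round(u))] for (u,v),dd in zip(uv,d)])
E
python3 - <<'E'
from h import *
for n in("top","scene"):
    c=cam(n); save(c,n+"1.png"); print(n,(-c["T"][:3,:3].T@c["T"][:3,3]).round(3))
s=r.get_state(); print(s["time"],s["position"],s["ee_rot"],s["width"])
E
```

```text
top [ 0.355 -0.011  1.299]
scene [1.166 0.22  0.804]
0.1 [ 0.1874423  -0.62195735  0.2304941 ] [[ 9.57460064e-01  2.88565303e-01 -5.40327429e-04]
 [ 2.88565783e-01 -9.57459094e-01  1.36838180e-03]
 [-1.22473902e-04 -1.46609093e-03 -9.99998918e-01]] 0.08506927965441248
```

View pics/top1.png

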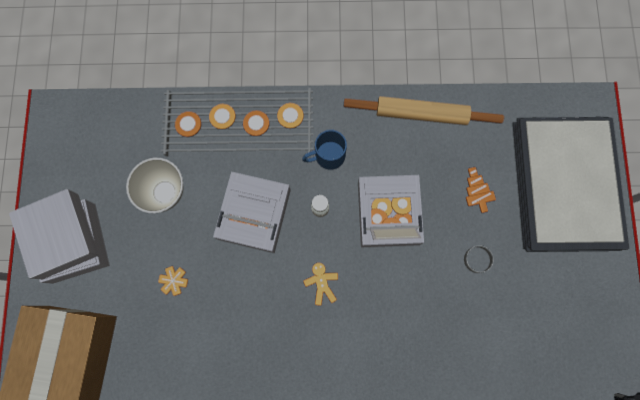

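View pics/scene1.png

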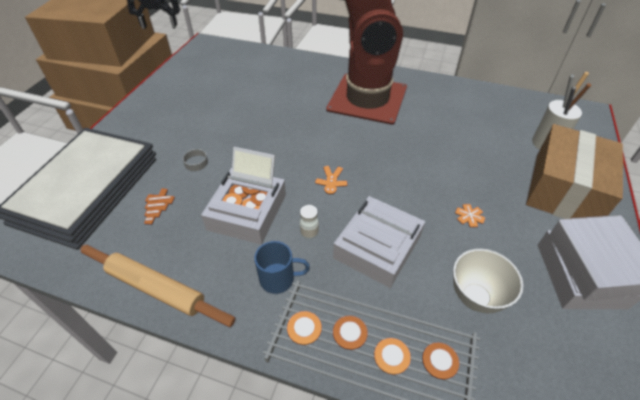

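The top view shows the open tin at about (391,210), its hinge on the robot side and its lip on the far side at (390,185). The shut tin is at (252,211). Next I'll measure the open tin.

```bash
python3 - <<'E'
from h import *
c=cam("top"); 
vs,us=np.mgrid[155:265,345:440]; uv=np.c_[us.ravel(),vs.ravel()].astype(float)
P=depth(c,uv)
for lo,hi in((.03,.08),(.052,.08),):
    m=(P[:,2]>lo)&(P[:,2]<hi); Q=P[m]
    rc=cv2.minAreaRect((Q[:,:2]*1000).astype(np.float32)); print(lo,rc,m.sum())
m=P[:,2]>.09; print("flap hi",m.sum(),P[m].min(0),P[m].max(0))
h=np.histogram(P[:,2],bins=np.arange(-.01,.16,.005)); print(h[0])
im=c["pixels"][160:260,335:445,::-1]; cv2.imwrite("pics/crop1.png",cv2.resize(im,None,fx=5,fy=5,interpolation=cv2.INTER_CUBIC))
hm=np.clip(P[:,2].reshape(us.shape)/.14*255,0,255).astype(np.uint8); cv2.imwrite("pics/hm.png",cv2.resize(hm,None,fx=5,fy=5,interpolation=0))
E
```

```text
0.03 ((621.432861328125, -157.271728515625), (237.8898162841797, 179.93795776367188), 2.1502490043640137) 3624
0.052 ((589.5422973632812, -172.577392578125), (171.72213745117188, 151.6423797607422), 1.47930908203125) 2791
flap hi 555 [ 0.35537462 -0.22884019  0.09001356] [ 0.53408875 -0.01127766  1.29923164]
[ 120 2414 3276  313   30   23   22   26   26   43  208  403  353  773
  934  200  519  165   16   31   36   37   35   43   40   42   46   41
   85   85   28    0    0]
```

View pics/crop1.png

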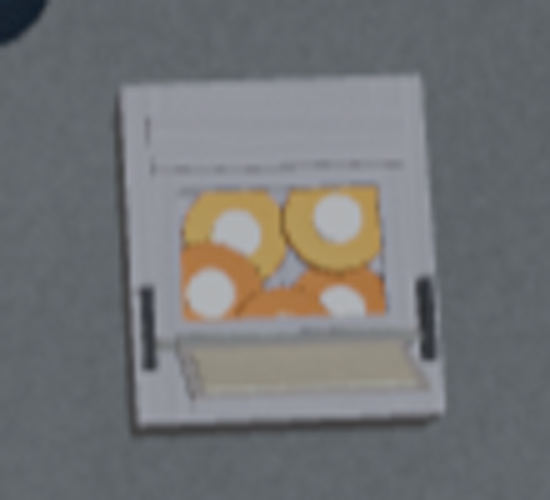

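```bash
python3 - <<'E'
from h import *
c=cam("top"); k=np.array([[120,86],[421,74],[443,414],[136,427]])/5.-.4+[335,160]
p=plane(c,k,.06); print(p.round(4), p.mean(0)); 
for a,b in((3,0),(2,1)): print(np.degrees(np.arctan2(*(p[b]-p[a])[[1,0]])))
for a,b in((1,0),(2,3)): print(np.degrees(np.arctan2(*(p[b]-p[a])[[1,0]]))-90)
br=np.array([[148,287],[148,368],[424,277],[431,359]])/5.-.4+[335,160]; print("brackets",plane(c,br,.072).round(4))
fe=np.array([[192,400],[430,390]])/5.-.4+[335,160]; print(plane(c,fe,.14).round(4), depth(c,fe-[0,1]).round(3))
c=cam("scene"); q=np.array([[236,148],[274,154],[232,174],[272,182]]);print(depth(c,q+[[2,2],[-2,2],[2,-2],[-2,-2]]).round(3))
E
```

```text
[[ 0.6709 -0.0948  0.06  ]
 [ 0.6756 -0.2454  0.06  ]
 [ 0.5047 -0.2485  0.06  ]
 [ 0.4996 -0.0989  0.06  ]] [ 0.58773042 -0.17187464  0.06      ]
1.375976796870677
1.0407265832941253
1.7952046906161172
1.9586974170733384
brackets [[ 0.5667 -0.1054  0.072 ]
 [ 0.5269 -0.1045  0.072 ]
 [ 0.5705 -0.24    0.072 ]
 [ 0.5301 -0.2416  0.072 ]]
[[ 0.5025 -0.1191  0.14  ]
 [ 0.5062 -0.2277  0.14  ]] [[ 0.505 -0.119  0.138]
 [ 0.509 -0.229  0.136]]
[[ 0.512 -0.214  0.135]
 [ 0.507 -0.124  0.136]
 [ 0.538 -0.222  0.079]
 [ 0.537 -0.122  0.081]]
```

```bash
python3 -m handwheel '[[[0,0,0.133,0,0,0,0],[0,0,0.133,0,0,0,0],[0,0,0,21,-31.4,0,0],[0,0,0,21,-31.4,0,0],[0,0,0,21,-31.4,0,0],[0,0,0,21,-31.4,0,0],[0,0,0,21,-31.4,0,0],[0,0,0,21,-31.4,0,0],[0,0,0,21,-31.4,0,0],[0,0,0,21,-31.4,0,0],[0,0,0,21,-31.4,0,0],[0,0,0,21,-31.4,0,0],[0,0,0,21,-31.4,0,0],[0,0,0,21,-31.4,0,0],[0,0,0,21,-31.4,0,0],[0,0,0,21,-31.4,0,0],[0,0,0,0,0,0,0],[0,0,0,0,0,0,0]]]' 20
```

```text
time: 2.5
position: [0.4693, -0.1756, 0.2312]
ee_rot: [[1.0, 0.026, -0.0], [0.026, -1.0, -0.0], [-0.0, 0.0, -1.0]]
ft_force: [-1.3, 0.3, -0.2]
width: 0.0002
finger_force: 0.0
```

```bash
python3 -m handwheel '[[[0,0,0,0,0,31,0],[0,0,0,0,0,31,0],[0,0,0,0,0,32,0],[0,0,0,0,0,31,0],[0,0,0,0,0,0,0],[0,0,0,14,0,0,0],[0,0,0,14,0,0,0],[0,0,0,14,0,0,0],[0,0,0,14,0,0,0],[0,0,0,12,0,0,0],[0,0,0,11,0,0,0],[0,0,0,7,0,4,0],[0,0,0,6,0,6,0],[0,0,0,0,0,0,0]]]'; python3 - <<'E'
from h import *
c=cam("scene"); cv2.imwrite("pics/s2.png",cv2.resize(c["pixels"][90:250,160:330,::-1],None,fx=3.5,fy=3.5,interpolation=cv2.INTER_CUBIC))
E
```

```text
time: 4.25
position: [0.5618, -0.1723, 0.0957]
ee_rot: [[1.0, 0.027, -0.001], [0.027, -1.0, 0.0], [-0.0, -0.0, -1.0]]
ft_force: [-0.8, 0.4, 0.9]
width: -0.0001
finger_force: 0.2
```

View pics/s2.png

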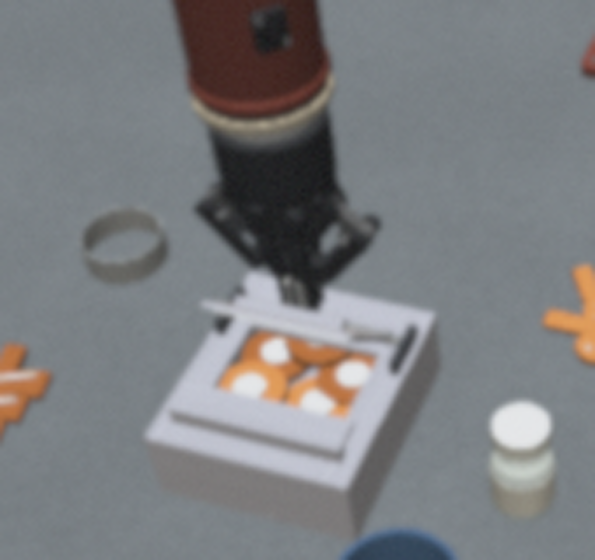

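The crop shows the closed fingertips (300,290) on the outer face and the flap folded part-way over the mouth, as planned. I'll continue down to flat.

```bash
python3 -m handwheel '[[[0,0,0,5,0,7,0],[0,0,0,4,0,7,0],[0,0,0,2,0,7,0],[0,0,0,1,0,7,0],[0,0,0,0,0,2,0],[0,0,0,0,0,0,0]]]'
```

```text
time: 5.05
position: [0.5741, -0.1722, 0.067]
ee_rot: [[1.0, 0.027, 0.001], [0.027, -1.0, -0.0], [0.001, 0.0, -1.0]]
ft_force: [-0.9, 0.6, 7.3]
width: -0.0
finger_force: 4.1
```

```bash
python3 -m handwheel '[[[0,0,0,4,0,0,0],[0,0,0,4,0,0,0],[0,0,0,4,0,0,0],[0,0,0,4,0,0,0],[0,0,0,4,0,0,0],[0,0,0,4,0,0,0],[0,0,0,0,0,0,0]]]';python3 - <<'E'
from h import *
c=cam("scene"); cv2.imwrite("pics/s3.png",cv2.resize(c["pixels"][130:250,180:310,::-1],None,fx=4.5,fy=4.5,interpolation=cv2.INTER_CUBIC))
E
```

```text
time: 5.92
position: [0.5963, -0.1718, 0.0667]
ee_rot: [[1.0, 0.026, -0.003], [0.026, -1.0, -0.0], [-0.003, 0.0, -1.0]]
ft_force: [-8.0, 1.5, 13.8]
width: 0.0
finger_force: 6.8
```

View pics/s3.png

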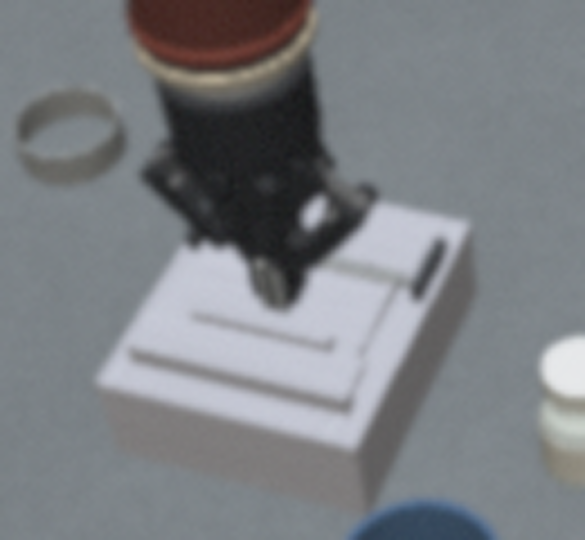

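The flap is flat at (270,330), its edge near the lip (240,375), with the fingertips just behind the ridge. I'll keep pushing.

```bash
python3 -m handwheel '[[[0,0,0,3,0,0,0],[0,0,0,3,0,0,0],[0,0,0,3,0,0,0],[0,0,0,0,0,0,0]]]';python3 - <<'E'
from h import *
c=cam("top"); cv2.imwrite("pics/t4.png",cv2.resize(c["pixels"][160:260,335:445,::-1],None,fx=5,fy=5,interpolation=cv2.INTER_CUBIC))
k=np.array([[136,427],[443,414]])/5.-.4+[335,160]
E
```

```text
time: 6.48
position: [0.6051, -0.1719, 0.0666]
ee_rot: [[1.0, 0.026, -0.003], [0.026, -1.0, -0.001], [-0.003, 0.0, -1.0]]
ft_force: [-8.0, 0.8, 12.9]
width: 0.0004
finger_force: 6.4
```

View pics/t4.png

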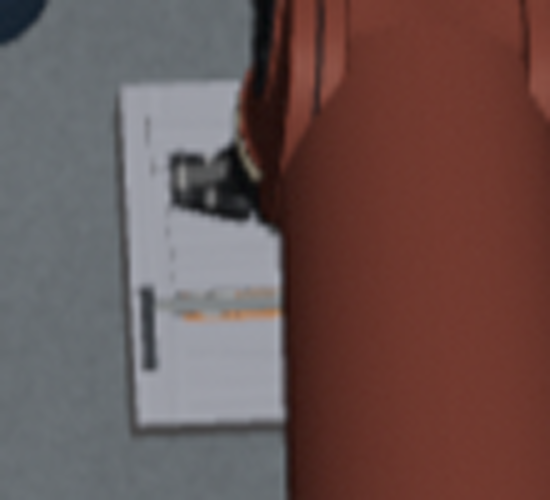

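The tin hasn't moved: its left edge is still at x = 120–136. The hinge strip has gone from row 333 to about 303, roughly 15 mm forward. I'll push the rest of the way.

```bash
python3 -m handwheel '[[[0,0,0,3,0,0,0],[0,0,0,3,0,0,0],[0,0,0,2,0,0,0],[0,0,0,0,0,0,0]]]'
```

```text
time: 7.02
position: [0.6084, -0.172, 0.0664]
ee_rot: [[1.0, 0.025, -0.013], [0.025, -1.0, -0.0], [-0.013, 0.0, -1.0]]
ft_force: [-29.8, 1.4, 30.3]
width: 0.0002
finger_force: 19.2
```

The force jumped to 30 N, so the flap is against its home stop. I'll ease back, lift clear and check.

```bash
python3 -m handwheel '[[[0,0,0,-5,0,0,0],[0,0,0,-2,0,-4,0],[0,0,0,0,0,-15,0],[0,0,0,0,0,-40,0],[0,0,0,0,0,-40,0],[0,0,0,-40,0,-20,0],[0,0,0,-40,0,0,0],[0,0,0,-40,0,0,0],[0,0,0,-30,0,0,0],[0,0,0,0,0,0,0]]]';python3 - <<'E'
from h import *
c=cam("scene"); cv2.imwrite("pics/s5.png",cv2.resize(c["pixels"][130:250,180:310,::-1],None,fx=4.5,fy=4.5,interpolation=cv2.INTER_CUBIC))
c=cam("top"); vs,us=np.mgrid[155:265,345:440]; P=depth(c,np.c_[us.ravel(),vs.ravel()].astype(float))
m=(P[:,2]>.052)&(P[:,2]<.085)&(P[:,0]>.49); print(cv2.minAreaRect((P[m][:,:2]*1000).astype(np.float32)))
E
```

```text
time: 8.28
position: [0.4563, -0.1757, 0.1862]
ee_rot: [[1.0, 0.025, 0.0], [0.025, -1.0, -0.001], [0.0, 0.001, -1.0]]
ft_force: [0.9, -0.1, 1.1]
width: 0.0001
finger_force: 0.0
((590.1076049804688, -172.17127990722656), (171.16932678222656, 150.657470703125), 1.4579260349273682)
```

View pics/s5.png

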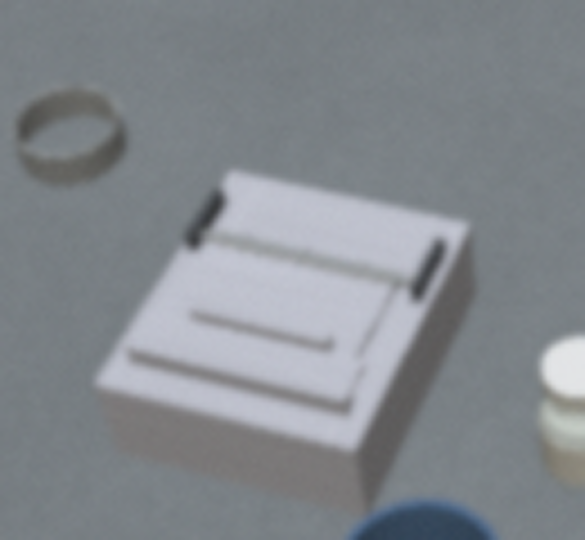

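The flap stays shut with the hand away and the tin is where it was. I'll check the slide numerically from the ridge and lip lines.

```bash
python3 - <<'E'
from h import *
c=cam("scene"); f=lambda k:np.array(k)/4.5-.4+[180,130]
L=np.array([[np.cos(.0257),np.sin(.0257)]]).T
for n,k,z in(("ridge front base",[[193,319],[330,347]],.069),("lip far",[[131,352],[348,407]],.071),("hinge strip",[[205,238],[405,282]],.065)):
    p=plane(c,f(k),z); print(n,((p[:,:2]-[.589,-.172])@L).ravel().round(4))
c=cam("top"); cv2.imwrite("pics/t6.png",cv2.resize(c["pixels"][160:260,335:445,::-1],None,fx=5,fy=5,interpolation=cv2.INTER_CUBIC))
E
```

```text
ridge front base [0.0368 0.0333]
lip far [0.0692 0.0698]
hinge strip [-0.0238 -0.0255]
```

View pics/t6.png

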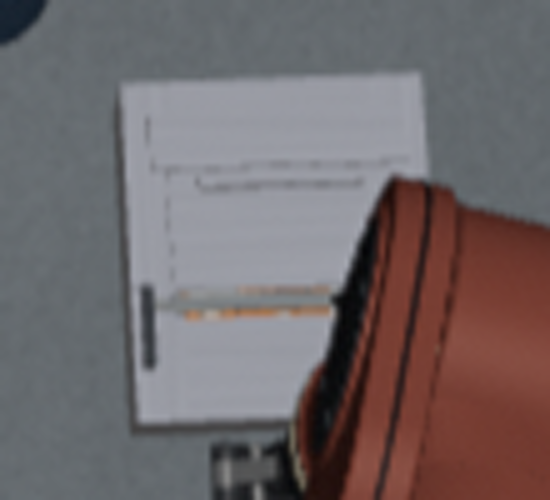

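The ridge's front edge is at x ≈ 35 mm in the tin, which is exactly where it should be fully home (the slide is about 22 mm). In the picture the ridge (row 183) sits just behind the lip edge (row 165), and the flap is flat.

```bash
python3 -c "
from rig import r
print(r.finish_job())"
```

```text
the job is handed in; nothing more can be done
None
```

The open tin is shut: I folded the flap flat and pushed it fully home under the lip (slide about 22 mm), it stayed shut when I lifted clear, the tin hadn't measurably moved, and the job is handed in (no verdict was returned).

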